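# Seat the three-footed check weight on the scale and press the check key

## Robot

A 6-joint arm with a two-finger parallel gripper is mounted at the origin on a cart in front of the work surface, level with it; the furniture and walls round the work are solid. World frame = base frame: x ahead of the robot, y to its left, z up, the work surface at z = 0. Lengths are in m, angles in rad, forces in N, time in s.
With the tool pointing down it reaches from about 0.4 to 0.825 m from the base axis. Payload 7 kg.
Tool frame: the origin (TCP) lies at the centre of the arm's flange, where the gripper is bolted on; the fingertips stand 178 mm ahead of it and the grasp point (between the pads) lies 159 mm ahead of it; z points along the fingers, y is the direction in which the jaws open and shut (so a half turn about z gives the same grasp; the last joint's range is limited). The gripper opens to 88 mm and grips with 3 to 60 N. Pads are 19 mm wide; open, the fingers measure 130 mm over their backs; the gripper's body (78 mm by 193 mm) begins 47 mm behind the grasp point.
Start: joints at [-1.022, 0.359, 0.012, 0, -1.224, -0.288], TCP at [0.174, -0.652, 0.405] pointing down, gripper open.
Joint ranges: [-3.07, 3.07], [-1.43, 2.12], [-1.02, 1.25], [-3.03, 1.67], [-3.05, -0], [-3.03, 3.03]. Speed limits (rad/s): [2.39, 2.39, 3.01, 3.14, 3.14, 3.14].

## Interface

Orientations are given as [roll, pitch, yaw] about the fixed x, y, z axes, in that order (R = Rz(yaw) Ry(pitch) Rx(roll)).
In Python, from station import * gives the robot as it stands.
- The arm moves only by the tool send_rows, never from a script. Its argument "motion" is a list of rows, each an object with "offset": the shift along the tool's x, y, z in cm, a list of three; "turn": the turn about the tool's z in degrees. In form: [{"offset": [x, y, z], "turn": turn}, ...]. A call has 1 to 8 rows; each row is the pose to reach, as a shift and turn from the pose commanded when the call began, along the tool's axes at that moment; what a row does not reach only later rows make up. A row lasts 1/10 s, in which the tool goes at most 50 mm and 8.59 degrees, less where a joint would pass 70% of its speed; a pose out of reach is approached as far as the arm can. A call with a gripper value outside its range is refused whole. "hand" is the opening, from -1 (shut) to 1 (fully open), set as the call begins (left out, the last holds). The fingers move at their own pace and stop on an object; "squeeze" is the grip in N (left out, the last holds). Time passes only in rows, so rows that repeat a pose let the fingers close. It gives the time, the measured TCP pose, the force and the opening at its end, in the units of the state.
- get_state(): the state, without advancing time (a new reading comes with each control period).
- grab_frame(name): name is "side" or "top" or "wrist"; returns a dict with "frame" (400x640x3 uint8, blue, green, red), "range_z" (400x640 float32, m along the optical axis (not along the pixel's ray), 0 where there is no reading), "vertical_fov" (degrees; the focal length in pixels is half the picture's height over the tangent of half this angle, whatever the lens; pixels are square), "cx", "cy" (the principal point, pixels), "cam_to_world" (4x4, takes a point from camera to world coordinates). Camera axes: x right, y up, looking along -z (the intrinsics and any distortion apply to the point x, -y, -z); pixel columns grow to the right and rows downward; lengths in m; the calibration is good to about 2 mm. The wrist camera is an equidistant fisheye: a pixel r from the principal point sees the ray r / f radians off the axis. A picture is of the moment at which its call begins.
- job_done(): hands the job in, once; it reports no verdict.
The state is a dict: "t": time; "q": joint angles; "qd": joint speeds; "joint_efforts": joint torques, N m; "eef_pos": TCP position; "ee_rot": TCP orientation; "force": force on the tool from outside, world axes, zero at the start; "moment": the same for the moment, N m; "width": finger opening in m.
Only numpy, scipy, OpenCV 4.12 (cv2) and the standard library are available. Lean on these libraries where they do the work, as an engineer would, in place of code of your own. Each camera call takes 0.05 s, during which the arm holds its last target. There are 200 camera calls.

## Task

Check the kitchen scale before service: lift the steel check weight by its handle and settle it gently on the scale's seat plate, one ball foot in the cone, one in the V-groove and one on the flat floor of the round recess, so that it sits level and fully home. Feel for the seats and do not force the weight down: the scale's load cell is delicate. Let go of the weight, then press the key at the front of the scale all the way down and release it, leaving the weight seated and the other things on the table alone.

Things in the scene. Friction and masses are not known exactly. Their poses are not given: they have to be found in the camera images.
- weight_centre (a point): Centre (half-way up) of the steel check weight: a disc 116 mm across, 22 mm thick, on three polished, slippery ball feet; 75 mm high, 0.35 to 0.65 kg. Balls 14 mm thick, on a 50 mm radius at 0, 120 and 240 degrees from its x axis. Site 37.5 mm above the balls' undersides; disc from 14 to 36 mm above them. z is up.
- weight_handle (a point): Centre of the weight's bridge handle, 28.5 mm above weight_centre: a bar 64 mm long along the weight's x axis, 16 mm wide, 18 mm high, on two posts; 21 mm of free space between bar and disc.
- seat_nominal (a point): Nominal centre of the seats, on the housing's top (24 mm above the table); axes the scale's. The real seat plate (flat slab 137 x 152 mm, top 15.1 mm above the housing) is clamped on slots up to 13 mm off this point along x and along y, either way, not turned. The offset is not measured: see or feel it. Weight home: weight_centre 47.5 mm above this point, level. The load cell bears 30 N.
- cone_nominal (a point): Nominal middle of the cone seat's mouth, in the slab's top, 50 mm from seat_nominal at 120 degrees from the scale's x axis (front left); really off by the plate's unknown offset. Cone 14.4 mm across, flanks 55 degrees steep. A ball that is home sinks 5.1 mm below the slab's top. Any of the three balls may go here: the weight fits in three ways, 120 degrees apart.
- groove_nominal (a point): Nominal middle of the V-groove, in the slab's top, 50 mm from seat_nominal at 240 degrees from the scale's x axis (front right); really off by the same offset. Groove 14.4 mm wide, flanks 55 degrees steep, 50 mm long along the scale's y, in line with the cone. A ball that is home sinks 5.1 mm below the slab's top.
- pad_nominal (a point): Nominal middle of the flat seat, the floor of a round recess 34 mm across and 5.1 mm deep in the slab's top, 50 mm from seat_nominal along the scale's +x (back); point on the floor, 10 mm above the housing; really off by the same offset.
- scale: White low scale housing, 250 (x) x 200 (y) x 24 mm, fixed to the table; origin at the centre of its underside, z up. seat_nominal is at x = +25 mm and the key at x = -100 mm. Its x axis points away from the robot, give or take some turn.
- key_top (a point): Centre of the top of the black round key (24 mm across) on the front part of the housing; 22 mm above the housing's top when up. Pressed straight down.
- key (a joint): Travel of the key: 0 up, 0.006 m fully down; it is sprung, takes about 5 N to bottom, and counts as pressed beyond 0.0045.
- salt_shaker: Clear salt shaker with grey top, 44 mm across, 90 mm high; bystander. Origin at the centre of its underside.
- cheese_tin: Small open white tin, 66 mm across, 52 mm high; bystander. Origin at the centre of its underside.
- ramekin: White ramekin with a dark filling, 109 mm across, 48 mm high; bystander. Origin at the centre of its underside.
Not all that is in view belongs to the job. Of the things that look like the part that bears weight_centre, take the one that is farthest to the robot's right at the start.

How it is judged:
By the outcome, as a careful person would: the job done as asked, in the order asked, and still so for the second after the job is handed in, with the robot touching nothing.
It also fails if it takes over 72 s, if anything falls off the work surface, if the arm or the gripper's body presses on something with over 40 N, if the wrist force passes 120 N, or if a joint passes its speed limit or range.

## Working session

There is one attempt and no reset: what is moved stays moved. The work goes in short steps, Python scripts to look and compute and a tool call to move; the robot and the scene stay as the last step left them, time stands still between calls to the robot, and variables do not carry over. Pictures are saved under pics/ and viewed, about 8 in all and at most 12, crops included, and the job is handed in when it is done.

Besides the shell and the picture viewer there is one more tool, called after ">>>" as a command line: name --argument value ..., lists and objects as JSON in quotes. send_rows: Moves the arm, as the interface text tells. Its arguments: {"type":"object","properties":{"motion":{"type":"array"},"hand":{"type":"number"},"squeeze":{"type":"number"}},"required":["motion"]}

```bash
ls; mkdir -p pics
cat > h.py <<'E'
from station import *
import numpy as np, cv2
def grab(n):
    g=grab_frame(n); H=g["frame"].shape[0]
    g["f"]=H/2/np.tan(np.radians(g["vertical_fov"])/2); g["name"]=n; return g
def pts(g,uv,z=None):
    """pixels -> world; z=plane height or None to use depth"""
    uv=np.atleast_2d(np.array(uv,float)); x=(uv[:,0]-g["cx"]);y=(uv[:,1]-g["cy"])
    if g["name"]=="wrist":
        r=np.hypot(x,y)+1e-9; th=r/g["f"]; d=np.c_[np.sin(th)*x/r,-np.sin(th)*y/r,-np.cos(th)]
    else: d=np.c_[x/g["f"],-y/g["f"],-np.ones(len(x))]
    T=np.array(g["cam_to_world"]);
    if z is None:
        D=g["range_z"][uv[:,1].astype(int),uv[:,0].astype(int)]; k=D/np.abs(d[:,2])
        return (d*k[:,None])@T[:3,:3].T+T[:3,3]
    w=d@T[:3,:3].T; k=(z-T[2,3])/w[:,2]; return w*k[:,None]+T[:3,3]
E
python3 - <<'E'
from h import *
s=get_state(); print(s)
import pickle
G={n:grab(n) for n in("top","side","wrist")}
pickle.dump(G,open("g0.pkl","wb"))
for n,g in G.items(): print(n,g["f"],g["cx"],g["cy"],np.round(g["cam_to_world"],3).tolist(),(g["range_z"]>0).mean())
cv2.imwrite("pics/a.png",G["top"]["frame"]);
cv2.imwrite("pics/b.png",cv2.resize(np.hstack([G["side"]["frame"],G["wrist"]["frame"]]),(800,250)))
E
```

```text
pics
{'t': 0.0, 'q': array([-1.02189711e+00,  3.59401017e-01,  1.10559981e-02, -3.12805120e-04,
       -1.22408713e+00, -2.88117693e-01]), 'qd': array([ 6.44546131e-04,  4.35049600e-04,  4.72597247e-04,  8.78220546e-04,
       -8.61897988e-05, -9.04102617e-04]), 'joint_efforts': array([-9.02587344e-04, -5.82722139e+01,  2.93054849e+01,  6.99767634e+00,
        6.89112276e-03, -1.49005054e-04]), 'eef_pos': array([ 0.17399648, -0.65199513,  0.40371878]), 'ee_rot': array([ 3.13994070e+00, -1.82922232e-04, -2.88091751e+00]), 'force': array([-0.2075399 ,  0.09579287,  0.04473417]), 'moment': array([-0.00226822,  0.02389813,  0.07640459]), 'width': 0.08780184519301257}
top 439.16393283703087 316.94051648020974 203.92589284497322 [[-0.022, 0.995, -0.1, 0.49], [-1.0, -0.022, 0.009, 0.114], [0.007, 0.1, 0.995, 1.292], [0.0, 0.0, 0.0, 1.0]] 0.99608984375
side 443.67648843467754 324.9616033730158 199.81851876778117 [[-0.917, 0.201, -0.344, 0.152], [-0.398, -0.416, 0.818, 1.234], [0.021, 0.887, 0.462, 0.68], [0.0, 0.0, 0.0, 1.0]] 0.996125
wrist 309.70691628693146 319.4508683082132 200.39338559838248 [[-0.258, -0.929, -0.266, 0.102], [0.966, -0.248, -0.072, -0.671], [0.001, -0.276, 0.961, 0.384], [0.0, 0.0, 0.0, 1.0]] 0.987046875
```

View pics/a.png

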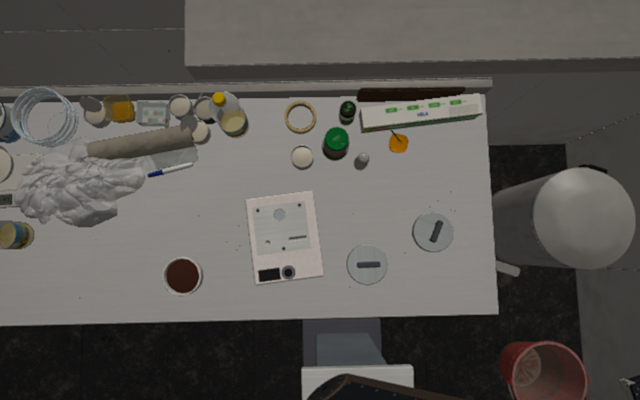

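View pics/b.png

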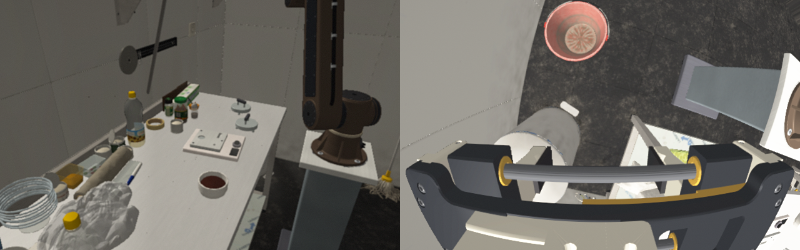

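Run:
```python
from h import *
import pickle
G=pickle.load(open("g0.pkl","rb")); g=G["top"]; f=g["frame"]
a=cv2.resize(f[180:300,235:465],None,fx=3.4,fy=3.4,interpolation=cv2.INTER_CUBIC); cv2.imwrite("pics/c.png",a)
for n,uv in dict(wA=(367,265),wB=(433,232),bin=(585,220),ram=(183,276),slab=(262,230),shaker=(362,159),tin=(302,156)).items(): print(n,pts(g,uv).round(3))
gray=cv2.cvtColor(f,cv2.COLOR_BGR2GRAY)
for (u,v) in((367,265),(433,232)):
    z=np.zeros_like(gray); cv2.circle(z,(u,v),17,255,-1)
    ys,xs=np.nonzero((gray<95)&(z>0)); P=pts(g,np.c_[xs,ys],0.072)[:,:2]
    r=cv2.minAreaRect((P*1e3).astype(np.float32)); print(r,gray[ys,xs].mean(),len(xs)); 
    w,V=np.linalg.eigh(np.cov(P.T)); print("axis",np.degrees(np.arctan2(V[1,1],V[0,1])),P.mean(0),"depth z med",np.median(pts(g,np.c_[xs,ys])[:,2]))
# scale: bright mask contour
d=g["range_z"]; vs,us=np.mgrid[150:320,200:470]; P=pts(g,np.c_[us.ravel(),vs.ravel()])
m=(P[:,2]>0.017)&(P[:,2]<0.065)
M=np.zeros(gray.shape,np.uint8); M[vs.ravel()[m],us.ravel()[m]]=255
cs,_=cv2.findContours(M,0,2)
for c in cs:
    if cv2.contourArea(c)>300:
        Q=pts(g,c[:,0],0.024)[:,:2]; print(cv2.contourArea(c),cv2.boundingRect(c),cv2.minAreaRect((Q*1e3).astype(np.float32)))
```

```text
wA [[ 0.44  -0.031  0.075]]
wB [[ 0.527 -0.217  0.073]]
bin [[ 0.567 -0.843 -0.248]]
ram [[0.419 0.486 0.034]]
slab [[0.544 0.261 0.041]]
shaker [[ 0.733 -0.025  0.091]]
tin [[0.755 0.143 0.045]]
((441.29132080078125, -35.0402946472168), (63.451961517333984, 13.661059379577637), 88.70083618164062) 58.74626865671642 134
axis 89.47835636445328 [ 0.44146143 -0.03377327] depth z med 0.07492755212681435
((529.4213256835938, -225.833251953125), (20.357149124145508, 65.60479736328125), 66.80186462402344) 56.635802469135804 162
axis 155.3672873168555 [ 0.52907415 -0.22568216] depth z med 0.07433579253501144
1258.5 (346, 244, 41, 41) ((443.2648010253906, -34.61723327636719), (114.52328491210938, 113.71382141113281), 43.47896194458008)
1263.5 (412, 211, 41, 41) ((531.2488403320312, -227.82101440429688), (115.83219909667969, 115.64623260498047), 87.47469329833984)
5847.5 (245, 190, 79, 95) ((524.3381958007812, 201.37033081054688), (249.1701202392578, 199.2801513671875), 6.3245768547058105)
326.0 (290, 150, 23, 19) ((750.2937622070312, 146.57470703125), (64.55821228027344, 53.57231140136719), 88.79785919189453)
```

View pics/c.png

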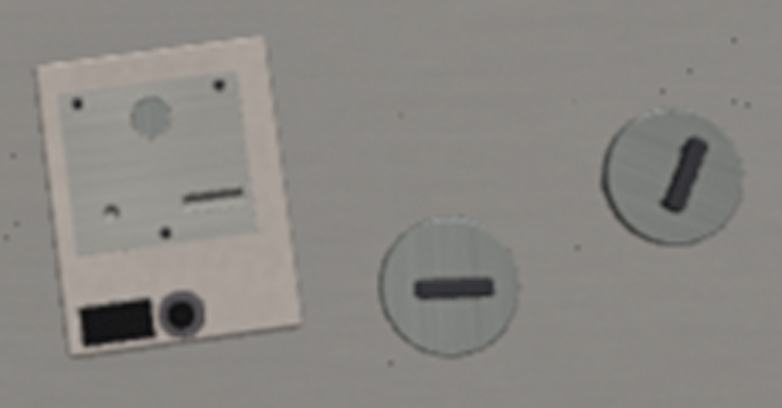

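Weight candidates: A at (367,265) and B at (433,232). B is farther to the robot's right, and the crop shows it is a disc with a bar handle, so I'm taking B. I'll fly there with the wrist camera over it.

>>> send_rows --motion '[{"offset":[-50.7,27.7,0],"turn":39.7},{"offset":[-50.7,27.7,0],"turn":39.7},{"offset":[-50.7,27.7,0],"turn":39.7},{"offset":[-50.7,27.7,0],"turn":39.7},{"offset":[-50.7,27.7,0],"turn":39.7},{"offset":[-50.7,27.7,0],"turn":39.7},{"offset":[-50.7,27.7,0],"turn":39.7},{"offset":[-50.7,27.7,0],"turn":39.7}]' --hand 1 --squeeze 30

```text
t: 0.95
eef_pos: [0.4575, -0.3818, 0.4047]
ee_rot: [3.142, 0.0, 2.71]
force: [0.1, -0.4, 1.2]
width: 0.0877
```

```bash
cat >> h.py <<'E'
def go(x,y,yaw,cmd=None):
    """tool-frame offset (cm) and turn (deg) from measured pose to world x,y,yaw(deg)"""
    s=get_state(); p=s["eef_pos"]; a=s["ee_rot"][2]
    d=np.array([x-p[0],y-p[1]]); t=(np.degrees(a)-yaw+180)%360-180
    print("at",p.round(4),"rpy",np.degrees(s["ee_rot"]).round(2),"F",s["force"].round(1),"w",round(s["width"],4),"t",s["t"],"q6",round(s["q"][5],2))
    print("offset",np.round(100*np.array([d@[np.cos(a),np.sin(a)],d@[np.sin(a),-np.cos(a)]]),2),"turn",round(t,2))
E
python3 -c "
from h import *
go(0.593,-0.254,155.3)"
```

```text
at [ 0.4575 -0.3818  0.4047] rpy [180.     0.   155.25] F [ 0.1 -0.4  1.2] w 0.0877 t 0.95 q6 -1.64
offset [-6.95 17.28] turn -0.05
```

>>> send_rows --motion '[{"offset":[-6.6,16.4,0],"turn":0},{"offset":[-6.6,16.4,0],"turn":0},{"offset":[-6.6,16.4,0],"turn":0},{"offset":[-6.6,16.4,0],"turn":0},{"offset":[-6.6,16.4,0],"turn":0},{"offset":[-6.6,16.4,0],"turn":0}]'

```text
t: 1.55
eef_pos: [0.5854, -0.2616, 0.4041]
ee_rot: [-3.141, -0.001, 2.711]
force: [-1.1, -0.7, -0.1]
width: 0.0881
```

Run:
```python
from h import *
import pickle
go(0.593,-0.254,155.3)
g=grab("wrist"); g["s"]=get_state(); pickle.dump(g,open("w1.pkl","wb")); cv2.imwrite("pics/d.png",g["frame"])
```

```text
at [ 0.5854 -0.2616  0.4041] rpy [-1.7999e+02 -6.0000e-02  1.5532e+02] F [-1.1 -0.7 -0.1] w 0.0881 t 1.55 q6 -1.88
offset [-0.38  1.01] turn 0.02
```

View pics/d.png

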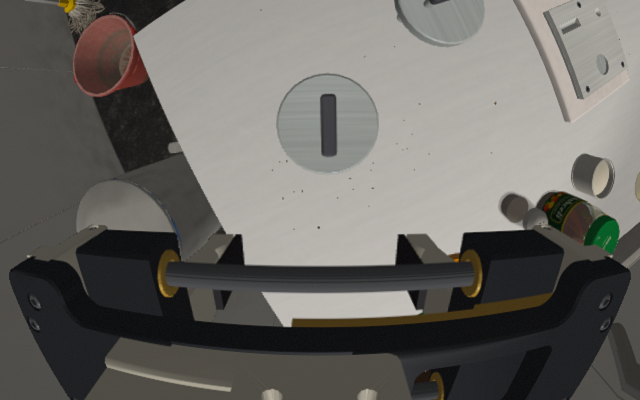

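The wrist view shows weight B at (328,123) with its bar nearly in line with the tool x axis, fingers at (225,265) and (415,265), and weight A at (440,15).

```bash
cat >> h.py <<'E'
def totool(P,s):
    p=s["eef_pos"]; a=s["ee_rot"][2]; d=np.asarray(P)[:,:2]-p[:2]
    return np.c_[d@[np.cos(a),np.sin(a)], d@[np.sin(a),-np.cos(a)]]
def weight(g,u0,v0,s,zbase=0.0,R=60):
    f=g["frame"]; gray=cv2.cvtColor(f,cv2.COLOR_BGR2GRAY)
    vs,us=[a.ravel() for a in np.mgrid[max(0,v0-R):v0+R,u0-R:u0+R]]
    P=pts(g,np.c_[us,vs]); m=(P[:,2]>zbase+.028)
    M=np.zeros(gray.shape,np.uint8); M[vs[m],us[m]]=255
    c=max(cv2.findContours(M,0,1)[0],key=cv2.contourArea)[:,0]
    Q=pts(g,c,zbase+.036)[:,:2]; e=cv2.fitEllipse((Q*1e3).astype(np.float32)); dc=np.array(e[0])/1e3
    b=(gray[vs,us]<85)&(P[:,2]>zbase+.062); B=pts(g,np.c_[us,vs][b],zbase+.075)[:,:2]
    r=cv2.minAreaRect((B*1e3).astype(np.float32)); w,V=np.linalg.eigh(np.cov(B.T))
    yaw=np.degrees(np.arctan2(V[1,1],V[0,1]))
    print("disc",dc.round(4),np.round(e[1],1),"bar",(np.array(r[0])/1e3).round(4),B.mean(0).round(4),np.round(r[1],1),"yaw",yaw.round(2),"bar z",np.median(P[b,2]).round(4),"disc z",np.median(P[m,2]).round(4))
    print("tool: disc",totool([dc],s).round(4),"bar",totool([np.array(r[0])/1e3,B.mean(0)],s).round(4).tolist())
    return dc,np.array(r[0])/1e3,yaw
E
python3 - <<'E'
from h import *
import pickle
g=pickle.load(open("w1.pkl","rb")); s=get_state()
print(np.round(np.array(g["cam_to_world"])[:3,3],4), s["eef_pos"], s["t"])
weight(g,328,123,s)
E
```

```text
[ 0.5179 -0.2306  0.3839] [ 0.58480609 -0.26228147  0.40428017] 1.6
disc [ 0.5314 -0.2272] [113.  113.7] bar [ 0.5309 -0.2273] [ 0.5309 -0.2274] [15.1 61.3] yaw 156.39 bar z 0.0741 disc z 0.0356
tool: disc [[0.0632 0.0096]] bar [[0.0636, 0.0092], [0.0635, 0.0092]]
```

Run:
```python
from h import *
import pickle
G=pickle.load(open("g0.pkl","rb")); g=G["side"]
T=np.array(g["cam_to_world"])
def proj(P):
    c=(np.array(P)-T[:3,3])@T[:3,:3]; return g["cx"]+g["f"]*c[0]/-c[2], g["cy"]-g["f"]*c[1]/-c[2]
u,v=map(int,proj([.531,-.227,.03])); print(u,v)
for a in (-24,96,216,156,276,36): print(a,np.round(proj([.531+.05*np.cos(np.radians(a)),-.227+.05*np.sin(np.radians(a)),.007]),1))
f=grab("side")["frame"]
c=f[v-25:v+25,u-35:u+35]; cv2.imwrite("pics/e.png",cv2.convertScaleAbs(cv2.resize(c,None,fx=11,fy=11,interpolation=cv2.INTER_CUBIC),alpha=1.4)); print(u-35,v-25)
```

```text
385 170
-24 [374.5 172. ]
96 [382.  181.7]
216 [397.4 175.3]
156 [395.2 180.6]
276 [387.1 171.1]
36 [371.7 177.2]
350 145
```

View pics/e.png

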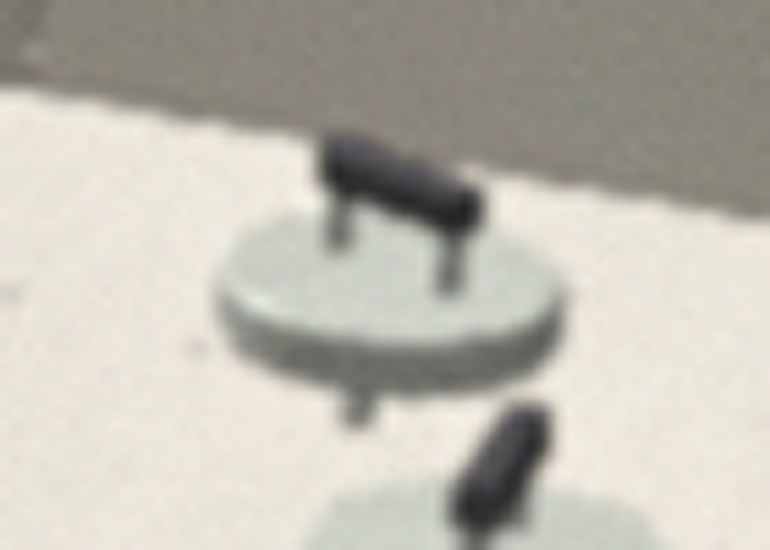

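The crop shows one ball at (382.5,181.8) full-frame, matching the predicted foot at 96°. So weight +x is at about -24°, and a +30° turn fits the seats. Next I look at the plate from the same relative tool pose.

```bash
python3 -c "
from h import *
go(0.609,0.211,186.3)"
```

```text
at [ 0.5845 -0.2627  0.4045] rpy [-1.7999e+02 -3.0000e-02  1.5521e+02] F [ 0.2  0.5 -0.1] w 0.0876 t 1.65 q6 -1.88
offset [17.63 44.04] turn -31.09
```

>>> send_rows --motion '[{"offset":[17.6,44.0,0],"turn":-31.1},{"offset":[17.6,44.0,0],"turn":-31.1},{"offset":[17.6,44.0,0],"turn":-31.1},{"offset":[17.6,44.0,0],"turn":-31.1},{"offset":[17.6,44.0,0],"turn":-31.1},{"offset":[17.6,44.0,0],"turn":-31.1},{"offset":[17.6,44.0,0],"turn":-31.1},{"offset":[17.6,44.0,0],"turn":-31.1}]'

```text
t: 2.45
eef_pos: [0.6052, 0.1377, 0.4053]
ee_rot: [3.141, 0.001, -3.033]
force: [0.7, 0.4, 0.1]
width: 0.0875
```

```bash
python3 -c "
from h import *
go(0.609,0.211,186.3)"
```

```text
at [0.6052 0.1377 0.4053] rpy [ 1.7998e+02  5.0000e-02 -1.7375e+02] F [0.7 0.4 0.1] w 0.0875 t 2.45 q6 -2.0
offset [-1.17  7.24] turn -0.05
```

>>> send_rows --motion '[{"offset":[-1.2,7.0,0],"turn":0},{"offset":[-1.2,7.0,0],"turn":0},{"offset":[-1.2,7.0,0],"turn":0},{"offset":[-1.2,7.0,0],"turn":0}]'

```text
t: 2.85
eef_pos: [0.6098, 0.2073, 0.4046]
ee_rot: [-3.141, -0.0, -3.031]
force: [-0.3, -0.4, -0.7]
width: 0.0881
```

Run:
```python
from h import *
import pickle
go(0.609,0.211,186.3)
g=grab("wrist"); g["s"]=get_state(); pickle.dump(g,open("w2.pkl","wb")); 
c=g["frame"][0:235,170:490]; cv2.imwrite("pics/f.png",cv2.resize(c,None,fx=2.5,fy=2.5,interpolation=cv2.INTER_CUBIC))
```

```text
at [0.6098 0.2073 0.4046] rpy [-1.7998e+02 -3.0000e-02 -1.7367e+02] F [-0.3 -0.4 -0.7] w 0.0881 t 2.85 q6 -2.09
offset [0.04 0.38] turn 0.03
```

View pics/f.png

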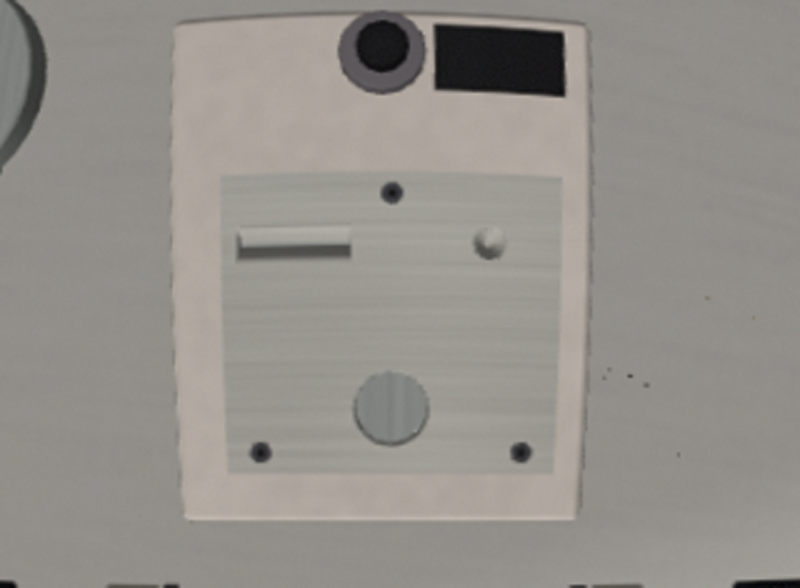

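The plate is clear: cone at full-frame (365.6,97.2), groove middle (287.8,97), recess (326.4,163.2), key (322.8,18.4).

Run:
```python
from h import *
import pickle
g=pickle.load(open("w2.pkl","rb")); s=g["s"]
k=8; f=cv2.GaussianBlur(g["frame"],(0,0),.6); gray=cv2.cvtColor(f,cv2.COLOR_BGR2GRAY).astype(np.float32)
bg=cv2.medianBlur(gray.astype(np.uint8),5).astype(np.float32)
def blob(u0,u1,v0,v1,thr):
    c=cv2.resize(gray[v0:v1,u0:u1],None,fx=k,fy=k,interpolation=cv2.INTER_CUBIC); b=np.median(np.r_[c[0],c[-1],c[:,0],c[:,-1]])
    m=(np.abs(c-b)>thr).astype(np.uint8); m=cv2.morphologyEx(m,cv2.MORPH_CLOSE,np.ones((17,17)))
    ct=max(cv2.findContours(m,0,1)[0],key=cv2.contourArea)[:,0]; px=(ct+.5)/k-.5+[u0,v0]
    return px
out={}
for n,(r,thr) in dict(cone=((356,376,87,108),14),groove=((258,318,85,109),14),recess=((306,347,143,184),9)).items():
    px=blob(*r,thr); Q=pts(g,px,.0391)[:,:2]*1e3; rr=cv2.minAreaRect(Q.astype(np.float32)); e=cv2.fitEllipse(Q.astype(np.float32))
    c=np.array(rr[0] if n=="groove" else e[0])/1e3; out[n]=c
    print(n,c.round(4),"rect",np.round(rr[1],1),round(rr[2],1),"ell",np.round(e[1],1),"px",px.mean(0).round(1))
man={n:pts(g,p,.0391)[0,:2] for n,p in dict(cone=(365.4,97.0),groove=(287.6,96.8),recess=(326.2,163.0)).items()}
for o in(out,man):
    d=o["cone"]-o["groove"]; th=np.arctan2(d[1],d[0])-np.pi/2; R=np.array([np.cos(th),np.sin(th)])
    s1=o["recess"]-.05*R; s2=(o["cone"]+o["groove"])/2+.025*R
    print("yaw",np.degrees(th).round(2),"sep",np.linalg.norm(d).round(4),"rec-mid",np.linalg.norm(o["recess"]-(o["cone"]+o["groove"])/2).round(4),"centre",s1.round(4),s2.round(4),"tool",totool([s1,s2],s).round(4).tolist())
# housing
vs,us=[a.ravel() for a in np.mgrid[0:235,190:460]]; P=pts(g,np.c_[us,vs]); m=(P[:,2]>.018)&(P[:,2]<.06)
M=np.zeros(gray.shape,np.uint8); M[vs[m],us[m]]=255; c=max(cv2.findContours(M,0,1)[0],key=cv2.contourArea)[:,0]
print("housing",cv2.minAreaRect((pts(g,c,.024)[:,:2]*1e3).astype(np.float32)))
mm=(P[:,2]>.033)&(P[:,2]<.043)&(vs>60); M[:]=0; M[vs[mm],us[mm]]=255; c=max(cv2.findContours(M,0,1)[0],key=cv2.contourArea)[:,0]
print("slab",cv2.minAreaRect((pts(g,c,.039)[:,:2]*1e3).astype(np.float32)), "z",np.median(P[mm,2]))
kp=blob(310,336,6,30,40); print("key",pts(g,(322.6,18.2),.046).round(4),pts(g,(322.6,18.2)).round(4))
```

```text
cone [0.5132 0.2463] rect [15.2 10.5] 73.3 ell [10.6 15.9] px [364.6  98.9]
groove [0.5246 0.1612] rect [12.9 52.8] 1.1 ell [10.4 71.7] px [285.8 100.2]
recess [0.5905 0.2121] rect [36.1 35. ] 81.6 ell [35.1 35.9] px [325.9 163.3]
yaw 7.61 sep 0.0859 rec-mid 0.0721 centre [0.541  0.2054] [0.5437 0.2071] tool [[0.0686, 0.0063], [0.0657, 0.0076]]
yaw 6.49 sep 0.0857 rec-mid 0.0748 centre [0.5403 0.2067] [0.5405 0.2071] tool [[0.0691, 0.0076], [0.0689, 0.008]]
housing ((524.8613891601562, 200.6162567138672), (245.4274139404297, 198.33612060546875), 6.363060474395752)
slab ((551.4105224609375, 208.11959838867188), (135.71165466308594, 152.72946166992188), 6.34799337387085) z 0.03874224132002274
key [[0.4282 0.1901 0.046 ]] [[0.4285 0.1901 0.0468]]
```

Run:
```python
from h import *
import pickle
go(0.5311,-0.2273,156.4)
g=pickle.load(open("g0.pkl","rb"))["top"]
o={n:pts(g,(235+p[0]/3.4-.35,180+p[1]/3.4-.35),.0391)[0,:2] for n,p in dict(cone=(111.5,211.5),g=(213,195),recess=(152,117)).items()}
print(o); R=np.array([np.cos(np.radians(6.4)),np.sin(np.radians(6.4))]); print(o["recess"]-.05*R,(o["cone"]+o["g"])/2+.025*R)
```

```text
at [0.6098 0.2067 0.4047] rpy [-1.7999e+02 -2.0000e-02 -1.7372e+02] F [-0.5 -0.2 -0.2] w 0.0877 t 2.9 q6 -2.09
offset [ 12.57 -42.28] turn 29.88
{'cone': array([0.51022168, 0.2459303 ]), 'g': array([0.52207856, 0.16093231]), 'recess': array([0.58863285, 0.21101915])}
[0.53894446 0.2054457 ] [0.54099432 0.20621803]
```

>>> send_rows --motion '[{"offset":[12.6,-42.3,0],"turn":29.9},{"offset":[12.6,-42.3,0],"turn":29.9},{"offset":[12.6,-42.3,0],"turn":29.9},{"offset":[12.6,-42.3,0],"turn":29.9},{"offset":[12.6,-42.3,0],"turn":29.9},{"offset":[12.6,-42.3,0],"turn":29.9},{"offset":[12.6,-42.3,0],"turn":29.9},{"offset":[12.6,-42.3,0],"turn":29.9}]'

```text
t: 3.7
eef_pos: [0.5367, -0.189, 0.4054]
ee_rot: [3.141, 0.001, 2.728]
force: [1.2, 0.0, 0.1]
width: 0.0878
```

```bash
python3 -c "
from h import *
go(0.5311,-0.2273,156.4)"
```

```text
at [ 0.5367 -0.189   0.4054] rpy [1.7998e+02 6.0000e-02 1.5632e+02] F [1.2 0.  0.1] w 0.0878 t 3.7 q6 -1.99
offset [-1.02 -3.73] turn -0.08
```

>>> send_rows --motion '[{"offset":[-1.0,-3.6,0],"turn":-0.1},{"offset":[-1.0,-3.6,5],"turn":-0.1},{"offset":[-1.0,-3.6,10],"turn":-0.1},{"offset":[-1.0,-3.6,10],"turn":-0.1},{"offset":[-1.0,-3.6,10],"turn":-0.1}]'

```text
t: 4.2
eef_pos: [0.5331, -0.2237, 0.3056]
ee_rot: [-3.14, -0.001, 2.731]
force: [0.9, 0.8, 0.2]
width: 0.0878
```

Run:
```python
from h import *
go(0.5311,-0.2273,156.4)
g=grab("wrist"); go(0.5311,-0.2273,156.4); cv2.imwrite("pics/g.png",g["frame"])
```

```text
at [ 0.5331 -0.2237  0.3056] rpy [-1.7993e+02 -5.0000e-02  1.5649e+02] F [0.9 0.8 0.2] w 0.0878 t 4.2 q6 -1.92
offset [ 0.04 -0.41] turn 0.09
at [ 0.534  -0.2234  0.307 ] rpy [-1.7998e+02  1.3000e-01  1.5653e+02] F [-0.6 -0.4  1.1] w 0.0878 t 4.25 q6 -1.92
offset [ 0.11 -0.47] turn 0.13
```

View pics/g.png

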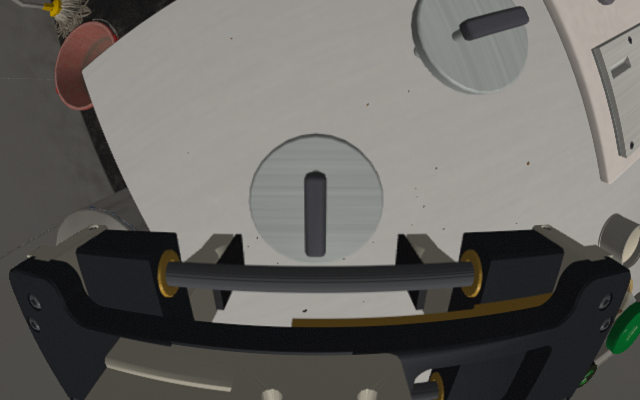

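The bar at (315,215) lies between the fingers but about 4 mm toward tool −y. I'll correct that, descend and close.

>>> send_rows --motion '[{"offset":[0.1,-0.43,2],"turn":0.1},{"offset":[0.1,-0.43,4.5],"turn":0.1},{"offset":[0.1,-0.43,7],"turn":0.1},{"offset":[0.1,-0.43,8],"turn":0.1},{"offset":[0.1,-0.43,8],"turn":0.1},{"offset":[0.1,-0.43,8],"turn":0.1}]'

```text
t: 4.85
eef_pos: [0.5319, -0.2261, 0.2267]
ee_rot: [3.141, 0.003, 2.731]
force: [1.2, -0.2, -0.1]
width: 0.0878
```

Run:
```python
from h import *
go(0.5311,-0.2273,156.4)
```

```text
at [ 0.5319 -0.2261  0.2267] rpy [1.7997e+02 1.5000e-01 1.5649e+02] F [ 1.2 -0.2 -0.1] w 0.0878 t 4.85 q6 -1.92
offset [ 0.02 -0.14] turn 0.09
```

>>> send_rows --motion '[{"offset":[0,-0.14,0.1],"turn":0.1},{"offset":[0,-0.14,0.1],"turn":0.1},{"offset":[0,-0.14,0.1],"turn":0.1},{"offset":[0,-0.14,0.1],"turn":0.1},{"offset":[0,-0.14,0.1],"turn":0.1},{"offset":[0,-0.14,0.1],"turn":0.1},{"offset":[0,-0.14,0.1],"turn":0.1},{"offset":[0,-0.14,0.1],"turn":0.1}]' --hand -1 --squeeze 40

```text
t: 5.65
eef_pos: [0.5303, -0.2273, 0.2236]
ee_rot: [-3.142, -0.0, 2.729]
force: [0.7, -0.1, -0.4]
width: 0.029
```

Run:
```python
from h import *
go(0.5311,-0.2273,156.4); print(get_state()["moment"])
```

```text
at [ 0.5303 -0.2273  0.2236] rpy [-1.8000e+02 -1.0000e-02  1.5634e+02] F [ 0.7 -0.1 -0.4] w 0.029 t 5.65 q6 -1.92
offset [-0.07  0.04] turn -0.06
[-0.02904513 -0.0075214   0.00722244]
```

Fingers are still closing (29 mm), so I'll wait, then lift.

>>> send_rows --motion '[{"offset":[0,0,0],"turn":0},{"offset":[0,0,0],"turn":0},{"offset":[0,0,0],"turn":0},{"offset":[0,0,0],"turn":0},{"offset":[0,0,-1],"turn":0},{"offset":[0,0,-3],"turn":0},{"offset":[0,0,-6],"turn":0},{"offset":[0,0,-6],"turn":0}]'

```text
t: 6.45
eef_pos: [0.5316, -0.2276, 0.2879]
ee_rot: [3.14, 0.006, 2.729]
force: [1.8, -0.1, -3.6]
width: 0.0155
```

Run:
```python
from h import *
go(0.5404,0.2069,186.4); print(get_state()["moment"])
```

```text
at [ 0.5316 -0.2276  0.2879] rpy [179.93   0.35 156.39] F [ 1.8 -0.1 -3.6] w 0.0155 t 6.45 q6 -1.92
offset [16.59 40.16] turn -30.01
[-0.10105364 -0.3417414  -0.06216691]
```

>>> send_rows --motion '[{"offset":[0,0,-2.5],"turn":0},{"offset":[0,0,-5],"turn":0},{"offset":[0.8,2,-6],"turn":-2},{"offset":[2.1,5,-6],"turn":-6},{"offset":[3.7,9,-6],"turn":-10},{"offset":[5.4,13,-6],"turn":-14},{"offset":[7,17,-6],"turn":-18},{"offset":[8.7,21,-6],"turn":-22}]'

```text
t: 7.25
eef_pos: [0.5342, 0.0015, 0.3434]
ee_rot: [3.141, -0.001, 3.115]
force: [1.4, -0.1, -4.2]
width: 0.0154
```

>>> send_rows --motion '[{"offset":[-0.1,4,0],"turn":-3},{"offset":[-0.1,8,0],"turn":-6},{"offset":[-0.1,12,0],"turn":-8},{"offset":[-0.1,16,0],"turn":-8},{"offset":[-0.1,18,0],"turn":-8},{"offset":[-0.1,19,0],"turn":-8},{"offset":[-0.1,19,0],"turn":-8},{"offset":[-0.1,19,0],"turn":-8}]'

```text
t: 8.05
eef_pos: [0.5411, 0.189, 0.3433]
ee_rot: [-3.141, -0.001, -3.031]
force: [-0.5, 0.2, -4.4]
width: 0.0158
```

Run:
```python
from h import *
import pickle
go(0.5404,0.2069,186.4); print(get_state()["moment"])
g=grab("wrist"); sd=grab("side"); g["s"]=get_state(); pickle.dump([g,sd],open("w3.pkl","wb"));
cv2.imwrite("pics/h.png",np.hstack([g["frame"][60:400,130:510],cv2.resize(sd["frame"][180:310,300:440],None,fx=2.6,fy=2.6)[:340,:]]))
```

```text
at [0.5411 0.189  0.3433] rpy [-1.7997e+02 -6.0000e-02 -1.7368e+02] F [-0.5  0.2 -4.4] w 0.0158 t 8.05 q6 -2.14
offset [-0.13  1.78] turn -0.08
[-0.08731075  0.01044579 -0.00430522]Traceback (most recent call last):
  File "<stdin>", line 5, in <module>
    return _nx.concatenate(arrs, 1, dtype=dtype, casting=casting)
           ~~~~~~~~~~~~~~~^^^^^^^^^^^^^^^^^^^^^^^^^^^^^^^^^^^^^^^
ValueError: all the input array dimensions except for the concatenation axis must match exactly, but along dimension 0, the array at index 0 has size 340 and the array at index 1 has size 338
```

>>> send_rows --motion '[{"offset":[-0.1,1.0,1],"turn":-0.1},{"offset":[-0.1,1.78,3],"turn":-0.1},{"offset":[-0.1,1.78,5],"turn":-0.1},{"offset":[-0.1,1.78,6],"turn":-0.1},{"offset":[-0.1,1.78,6],"turn":-0.1},{"offset":[-0.1,1.78,6],"turn":-0.1},{"offset":[-0.1,1.78,6],"turn":-0.1}]'

```text
t: 8.85
eef_pos: [0.5408, 0.2077, 0.2847]
ee_rot: [3.141, 0.002, -3.029]
force: [-0.2, 0.9, -3.3]
width: 0.016
```

Run:
```python
from h import *
import pickle
go(0.5404,0.2069,186.4); print(get_state()["moment"])
g=grab("wrist"); sd=grab("side"); tp=grab("top"); g["s"]=get_state(); pickle.dump([g,sd,tp],open("w3.pkl","wb"));
T=np.array(sd["cam_to_world"]); c=(np.array([.54,.207,.07])-T[:3,3])@T[:3,:3]; u=int(sd["cx"]-sd["f"]*c[0]/c[2]);v=int(sd["cy"]+sd["f"]*c[1]/c[2]); print(u,v)
a=g["frame"][60:400,130:510]; b=cv2.resize(sd["frame"][v-42:v+43,u-50:u+50],(400,340),interpolation=cv2.INTER_CUBIC)
cv2.imwrite("pics/h.png",np.hstack([a,b])) 
go(0.5404,0.2069,186.4)
```

```text
at [0.5408 0.2077 0.2847] rpy [ 1.7996e+02  9.0000e-02 -1.7356e+02] F [-0.2  0.9 -3.3] w 0.016 t 8.85 q6 -2.16
offset [ 0.05 -0.07] turn 0.04
[ 0.00632037 -0.03172069  0.00584932]
339 212
at [0.5406 0.2076 0.2845] rpy [ 1.7996e+02  7.0000e-02 -1.7356e+02] F [ 0.   0.  -3.4] w 0.0155 t 9.0 q6 -2.16
offset [ 0.03 -0.07] turn 0.04
```

View pics/h.png

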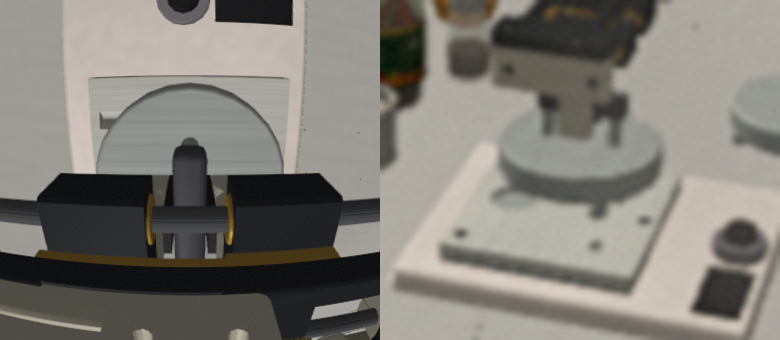

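The weight hangs level with a ball above the cone (side inset, ball (598,212), cone (595,243)). The wrist part shows the disc's front arc, which gives the weight's offset in the hand.

Run:
```python
from h import *
import pickle
from scipy.optimize import least_squares
g,sd,tp=pickle.load(open("w3.pkl","rb")); s=g["s"]
def arc(g,s,zt,u0,u1,v0,v1,name):
    vs,us=[a.ravel() for a in np.mgrid[v0:v1,u0:u1]]; P=pts(g,np.c_[us,vs]); m=(np.abs(P[:,2]-zt)<.01)
    M=np.zeros((400,640),np.uint8); M[vs[m],us[m]]=255
    M=cv2.morphologyEx(M,cv2.MORPH_CLOSE,np.ones((3,3)))
    pk=[]
    for u in range(u0+5,u1-5):
        r=np.nonzero(M[:,u])[0]
        if len(r)>4: pk.append((u,r[0]-.5))
    Q=pts(g,pk,zt)[:,:2]; 
    f=lambda p:np.hypot(*(Q-p[:2]).T)-p[2]
    q=least_squares(f,[*Q.mean(0),.058],loss="soft_l1",f_scale=.001).x
    q2=least_squares(lambda p:f([*p,.0575]),q[:2],loss="soft_l1",f_scale=.001).x
    print(name,"z",np.median(P[m,2]).round(4),len(Q),"R",q[2].round(4),"tool",totool([q[:2],q2],s).round(4).tolist(),"rms",np.std(f(q)).round(5))
arc(g,s,.097,225,415,130,222,"held")
g1=pickle.load(open("w1.pkl","rb")); arc(g1,g1["s"],.036,270,385,65,130,"before")
```

```text
held z 0.0964 180 R 0.0558 tool [[0.0014, 0.0001], [-0.0005, 0.0001]] rms 0.00028
before z 0.0354 102 R 0.0575 tool [[0.0627, 0.0095], [0.0627, 0.0095]] rms 0.00038
```

>>> send_rows --motion '[{"offset":[0.02,-0.06,0.6],"turn":0},{"offset":[0.02,-0.06,1.2],"turn":0},{"offset":[0.02,-0.06,1.7],"turn":0},{"offset":[0.02,-0.06,2.0],"turn":0},{"offset":[0.02,-0.06,2.0],"turn":0},{"offset":[0.02,-0.06,2.0],"turn":0},{"offset":[0.02,-0.06,2.0],"turn":0}]'

```text
t: 9.7
eef_pos: [0.5404, 0.2071, 0.2639]
ee_rot: [3.141, 0.0, -3.029]
force: [-0.0, -0.5, -4.3]
width: 0.0156
```

Run:
```python
from h import *
go(0.5404,0.2069,186.4); print(get_state()["moment"].round(3))
```

```text
at [0.5404 0.2071 0.2639] rpy [ 1.7999e+02  2.0000e-02 -1.7355e+02] F [-0.  -0.5 -4.3] w 0.0156 t 9.7 q6 -2.16
offset [ 0.   -0.02] turn 0.05
[ 0.019 -0.038 -0.047]
```

Still free and on target. Feeling down in 0.5 mm steps.

>>> send_rows --motion '[{"offset":[0,-0.02,0.05],"turn":0},{"offset":[0,-0.02,0.1],"turn":0},{"offset":[0,-0.02,0.15],"turn":0},{"offset":[0,-0.02,0.2],"turn":0},{"offset":[0,-0.02,0.2],"turn":0},{"offset":[0,-0.02,0.2],"turn":0}]'

```text
t: 10.3
eef_pos: [0.5403, 0.2068, 0.2617]
ee_rot: [-3.142, 0.0, -3.029]
force: [-0.5, 0.2, -3.8]
width: 0.0155
```

Run:
```python
from h import *
go(0.5404,0.2069,186.4); print(get_state()["moment"].round(3))
```

```text
at [0.5403 0.2068 0.2617] rpy [-180.      0.   -173.56] F [-0.5  0.2 -3.8] w 0.0155 t 10.3 q6 -2.16
offset [-0.01  0.01] turn 0.04
[ 0.006 -0.033 -0.027]
```

>>> send_rows --motion '[{"offset":[0,0,0.05],"turn":0},{"offset":[0,0,0.1],"turn":0},{"offset":[0,0,0.15],"turn":0},{"offset":[0,0,0.15],"turn":0},{"offset":[0,0,0.15],"turn":0}]'

```text
t: 10.8
eef_pos: [0.5403, 0.2068, 0.2602]
ee_rot: [-3.142, -0.0, -3.029]
force: [-0.7, 0.3, -4.2]
width: 0.0154
```

Run:
```python
from h import *
go(0.5404,0.2069,186.4); print(get_state()["moment"].round(3))
```

```text
at [0.5403 0.2068 0.2602] rpy [-180.     -0.   -173.56] F [-0.7  0.3 -4.2] w 0.0154 t 10.8 q6 -2.16
offset [-0.01  0.01] turn 0.04
[-0.019 -0.008  0.016]
```

>>> send_rows --motion '[{"offset":[0,0,0.05],"turn":0},{"offset":[0,0,0.05],"turn":0},{"offset":[0,0,0.1],"turn":0},{"offset":[0,0,0.1],"turn":0},{"offset":[0,0,0.1],"turn":0}]'

```text
t: 11.3
eef_pos: [0.5403, 0.2068, 0.2592]
ee_rot: [3.142, -0.0, -3.029]
force: [-0.7, -0.5, -4.4]
width: 0.0156
```

Run:
```python
from h import *
go(0.5404,0.2069,186.4); print(get_state()["moment"].round(3))
```

```text
at [0.5403 0.2068 0.2592] rpy [ 180.     -0.   -173.56] F [-0.7 -0.5 -4.4] w 0.0156 t 11.3 q6 -2.16
offset [-0.01  0.01] turn 0.04
[-0.024  0.006  0.024]
```

>>> send_rows --motion '[{"offset":[0,0,0.05],"turn":0},{"offset":[0,0,0.05],"turn":0},{"offset":[0,0,0.1],"turn":0},{"offset":[0,0,0.1],"turn":0}]'

```text
t: 11.7
eef_pos: [0.5402, 0.2067, 0.2581]
ee_rot: [-3.142, -0.0, -3.029]
force: [-0.9, 0.3, -3.8]
width: 0.0157
```

Run:
```python
from h import *
go(0.5404,0.2069,186.4); print(get_state()["moment"].round(3))
```

```text
at [0.5402 0.2067 0.2581] rpy [-1.8000e+02 -2.0000e-02 -1.7357e+02] F [-0.9  0.3 -3.8] w 0.0157 t 11.7 q6 -2.16
offset [-0.03  0.01] turn 0.03
[ 0.     0.481 -0.061]
```

>>> send_rows --motion '[{"offset":[0,0,0.05],"turn":0},{"offset":[0,0,0.05],"turn":0},{"offset":[0,0,0.05],"turn":0}]'

```text
t: 12.0
eef_pos: [0.5401, 0.2067, 0.2577]
ee_rot: [-3.142, -0.0, -3.029]
force: [-2.7, 0.3, -1.1]
width: 0.0158
```

Run:
```python
from h import *
go(0.5404,0.2069,186.4); print(get_state()["moment"].round(3))
```

```text
at [0.5401 0.2067 0.2577] rpy [-1.8000e+02 -2.0000e-02 -1.7356e+02] F [-2.7  0.3 -1.1] w 0.0158 t 12.0 q6 -2.16
offset [-0.03  0.01] turn 0.04
[ 0.081  1.01  -0.027]
```

Light contact near home: about 3 N taken, with Fx −2.7 N, so a flank is pushing the weight toward −x. I'll follow it by 0.5 mm.

>>> send_rows --motion '[{"offset":[0.03,0,0],"turn":0},{"offset":[0.06,0,0],"turn":0},{"offset":[0.06,0,0],"turn":0},{"offset":[0.06,0,0],"turn":0}]'

```text
t: 12.4
eef_pos: [0.5398, 0.2068, 0.2577]
ee_rot: [3.142, 0.0, -3.029]
force: [-1.2, 0.9, -1.3]
width: 0.0155
```

Run:
```python
from h import *
go(0.5404,0.2069,186.4); print(get_state()["moment"].round(3))
```

```text
at [0.5398 0.2068 0.2577] rpy [ 1.8000e+02  1.0000e-02 -1.7355e+02] F [-1.2  0.9 -1.3] w 0.0155 t 12.4 q6 -2.16
offset [-0.06  0.01] turn 0.05
[ 0.062  0.433 -0.07 ]
```

>>> send_rows --motion '[{"offset":[0.04,0,0],"turn":0},{"offset":[0.04,0,0.03],"turn":0},{"offset":[0.04,0,0.03],"turn":0},{"offset":[0.04,0,0.03],"turn":0}]'

```text
t: 12.8
eef_pos: [0.5395, 0.2068, 0.2576]
ee_rot: [3.141, 0.001, -3.029]
force: [0.3, 0.1, -0.5]
width: 0.0156
```

Run:
```python
from h import *
go(0.5404,0.2069,186.4); print(get_state()["moment"].round(3))
```

```text
at [0.5395 0.2068 0.2576] rpy [ 1.7999e+02  3.0000e-02 -1.7355e+02] F [ 0.3  0.1 -0.5] w 0.0156 t 12.8 q6 -2.16
offset [-0.09  0.  ] turn 0.05
[ 0.09   0.155 -0.05 ]
```

Lateral forces are gone, weight borne, height as expected for home. I'll relax the grip, then open.

>>> send_rows --motion '[{"offset":[0,0,0],"turn":0},{"offset":[0,0,0],"turn":0},{"offset":[0,0,0],"turn":0}]' --squeeze 3

```text
t: 13.1
eef_pos: [0.5395, 0.2068, 0.2576]
ee_rot: [3.141, 0.001, -3.029]
force: [-0.6, 1.1, -0.0]
width: 0.0158
```

>>> send_rows --motion '[{"offset":[0,0,0],"turn":0},{"offset":[0,0,0],"turn":0},{"offset":[0,0,0],"turn":0},{"offset":[0,0,0],"turn":0},{"offset":[0,0,0],"turn":0},{"offset":[0,0,0],"turn":0}]' --hand -0.1

```text
t: 13.7
eef_pos: [0.5393, 0.2067, 0.2574]
ee_rot: [3.142, 0.0, -3.029]
force: [-0.8, -0.1, 0.7]
width: 0.0393
```

Run:
```python
from h import *
go(0.5404,0.2069,186.4); print(get_state()["moment"].round(3))
```

```text
at [0.5393 0.2067 0.2574] rpy [ 180.      0.   -173.56] F [-0.8 -0.1  0.7] w 0.0393 t 13.7 q6 -2.16
offset [-0.11  0.01] turn 0.04
[-0.036  0.046 -0.003]
```

>>> send_rows --motion '[{"offset":[0,0,-0.5],"turn":0},{"offset":[0,0,-2],"turn":0},{"offset":[0,0,-5],"turn":0},{"offset":[0,0,-9],"turn":0},{"offset":[-3,0,-13],"turn":0},{"offset":[-6,0,-14.7],"turn":0},{"offset":[-6.9,0,-14.7],"turn":0},{"offset":[-6.9,0,-14.7],"turn":0}]'

```text
t: 14.5
eef_pos: [0.6085, 0.2143, 0.4038]
ee_rot: [3.141, -0.001, -3.03]
force: [-0.5, -0.1, -2.4]
width: 0.0395
```

Run:
```python
from h import *
import pickle
go(0.4282,0.1901,186.4)
g=grab("wrist"); sd=grab("side"); tp=grab("top"); g["s"]=get_state(); pickle.dump([g,sd,tp],open("w4.pkl","wb"))
a=g["frame"][0:235,170:490]
b=sd["frame"][165:265,280:400]
cv2.imwrite("pics/i.png",np.vstack([cv2.resize(a,(400,294)),cv2.resize(b,(400,333),interpolation=cv2.INTER_CUBIC)])[:600])
s=g["s"]
weight(g,326,110,s,zbase=.034,R=75)
# tilt: plane through disc top and slab
for n,(lo,hi) in dict(disc=(.066,.074),slab=(.036,.043)).items():
    vs,us=[q.ravel() for q in np.mgrid[0:225,200:450]]; P=pts(g,np.c_[us,vs]); m=(P[:,2]>lo)&(P[:,2]<hi); A=np.c_[P[m,:2]-P[m,:2].mean(0),np.ones(m.sum())]
    k=np.linalg.lstsq(A,P[m,2],rcond=None)[0]; print(n,m.sum(),"slopes deg",np.degrees(k[:2]).round(2),"z",k[2].round(4))
```

```text
at [0.6085 0.2143 0.4038] rpy [ 1.7999e+02 -3.0000e-02 -1.7362e+02] F [-0.5 -0.1 -2.4] w 0.0395 t 14.5 q6 -2.1
offset [18.19 -0.4 ] turn -0.02
disc [0.5404 0.2067] [112.9 113.3] bar [0.54  0.207] [0.5399 0.2069] [62.4 14.2] yaw -173.6 bar z 0.1081 disc z 0.0695
tool: disc [[0.067  0.0001]] bar [[0.0673, 0.0004], [0.0674, 0.0004]]
disc 8607 slopes deg [-0.07  0.02] z 0.0694
slab 6631 slopes deg [0.16 0.  ] z 0.0388
```

View pics/i.png

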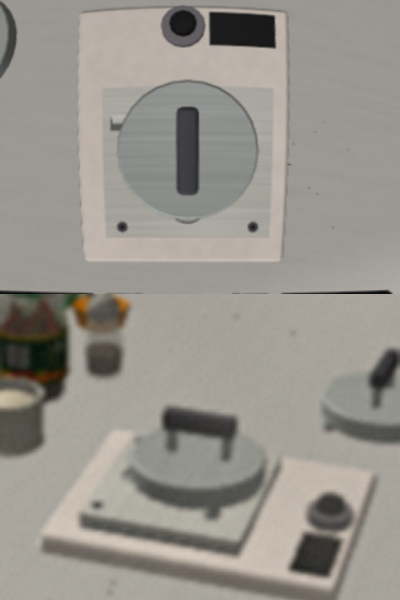

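The weight sits level: disc tilt under 0.1°, disc top 30.6 mm above the slab against 30.9 mm nominal. It is centred on the seats in both views. Now I close the hand and go over the key.

>>> send_rows --motion '[{"offset":[5,-0.1,0],"turn":0},{"offset":[10,-0.3,0],"turn":0},{"offset":[14,-0.4,0],"turn":0},{"offset":[18.3,-0.4,0],"turn":0},{"offset":[18.3,-0.4,5],"turn":0},{"offset":[18.3,-0.4,10],"turn":0},{"offset":[18.3,-0.4,14],"turn":0},{"offset":[18.3,-0.4,14],"turn":0}]' --hand -1 --squeeze 10

```text
t: 15.45
eef_pos: [0.4238, 0.1879, 0.26]
ee_rot: [-3.136, -0.008, -3.029]
force: [-0.3, -0.8, 0.9]
width: 0.0004
```

Run:
```python
from h import *
import pickle
g=pickle.load(open("w4.pkl","rb"))[0]
vs,us=[q.ravel() for q in np.mgrid[0:45,290:350]]; P=pts(g,np.c_[us,vs]); m=(P[:,2]>.041)&(P[:,2]<.055); Q=P[m]; print(m.sum(),Q.mean(0),Q.min(0),Q.max(0))
x,y=.4275,.190
go(x,y,186.4)
sd=grab("side")
T=np.array(sd["cam_to_world"]); c=(np.array([.45,.19,.07])-T[:3,3])@T[:3,:3]; u=int(sd["cx"]-sd["f"]*c[0]/c[2]);v=int(sd["cy"]+sd["f"]*c[1]/c[2])
cv2.imwrite("pics/j.png",cv2.resize(sd["frame"][v-60:v+40,u-70:u+70],None,fx=4,fy=4,interpolation=cv2.INTER_CUBIC))
```

```text
329 [0.42696523 0.18973206 0.04527793] [0.41483439 0.17854738 0.04115478] [0.43762475 0.2008766  0.04754457]
at [0.4238 0.1879 0.26  ] rpy [-179.67   -0.46 -173.58] F [-0.3 -0.8  0.9] w 0.0004 t 15.45 q6 -2.3
offset [-0.39  0.17] turn 0.02
```

View pics/j.png

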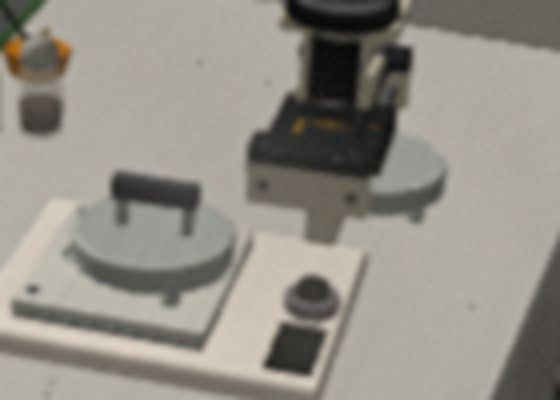

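The closed fingers hover above the key, with the weight still seated at left. Pressing slowly.

>>> send_rows --motion '[{"offset":[-0.3,0.17,0],"turn":0},{"offset":[-0.3,0.17,1.5],"turn":0},{"offset":[-0.3,0.17,2.8],"turn":0},{"offset":[-0.3,0.17,3.5],"turn":0},{"offset":[-0.3,0.17,3.8],"turn":0},{"offset":[-0.3,0.17,4.1],"turn":0},{"offset":[-0.3,0.17,4.3],"turn":0},{"offset":[-0.3,0.17,4.3],"turn":0}]'

```text
t: 16.3
eef_pos: [0.4297, 0.1924, 0.222]
ee_rot: [3.141, 0.001, -3.029]
force: [0.8, 1.4, 3.1]
width: 0.0005
```

Run:
```python
from h import *
go(.427,.1897,186.4)
```

```text
at [0.4297 0.1924 0.222 ] rpy [ 1.7995e+02  8.0000e-02 -1.7354e+02] F [0.8 1.4 3.1] w 0.0005 t 16.3 q6 -2.3
offset [ 0.3  -0.23] turn 0.06
```

>>> send_rows --motion '[{"offset":[0,0,0.1],"turn":0},{"offset":[0,0,0.2],"turn":0},{"offset":[0,0,0.3],"turn":0},{"offset":[0,0,0.4],"turn":0},{"offset":[0,0,0.45],"turn":0},{"offset":[0,0,0.45],"turn":0},{"offset":[0,0,0.45],"turn":0}]'

```text
t: 17.0
eef_pos: [0.4297, 0.1924, 0.2181]
ee_rot: [3.141, 0.002, -3.028]
force: [-1.8, -0.4, 17.2]
width: 0.0006
```

Run:
```python
from h import *
go(.427,.1897,186.4)
```

```text
at [0.4297 0.1924 0.2181] rpy [ 1.7995e+02  1.0000e-01 -1.7351e+02] F [-1.8 -0.4 17.2] w 0.0006 t 17.0 q6 -2.3
offset [ 0.3  -0.24] turn 0.09
```

The key has bottomed: 17 N, well over the 5 N it needs, at 0.218. I'll release straight up and back off.

>>> send_rows --motion '[{"offset":[0,0,-0.3],"turn":0},{"offset":[0,0,-1],"turn":0},{"offset":[0,0,-3],"turn":0},{"offset":[0,0,-7],"turn":0},{"offset":[0,0,-12],"turn":0},{"offset":[0,0,-17],"turn":0},{"offset":[0,0,-18.7],"turn":0},{"offset":[0,0,-18.7],"turn":0}]'

```text
t: 17.8
eef_pos: [0.4291, 0.1918, 0.4067]
ee_rot: [3.139, 0.003, -3.029]
force: [-0.4, 0.1, -0.8]
width: 0.0005
```

>>> send_rows --motion '[{"offset":[-5,0,0],"turn":0},{"offset":[-10,0,0],"turn":0},{"offset":[-15,0,0],"turn":0},{"offset":[-17.8,-0.2,0],"turn":0},{"offset":[-17.8,-0.2,0],"turn":0},{"offset":[-17.8,-0.2,0],"turn":0}]'

```text
t: 18.4
eef_pos: [0.6062, 0.2094, 0.4011]
ee_rot: [-3.14, -0.005, -3.031]
force: [0.5, -0.1, 0.1]
width: 0.0005
```

Run:
```python
from h import *
go(.6085,.2143,186.4)
g=grab("wrist"); s=get_state(); tp=grab("top")["frame"]
weight(g,326,110,s,zbase=.034,R=75)
for n,(lo,hi) in dict(disc=(.066,.074),slab=(.036,.043)).items():
    vs,us=[q.ravel() for q in np.mgrid[35:225,200:450]]; P=pts(g,np.c_[us,vs]); m=(P[:,2]>lo)&(P[:,2]<hi); A=np.c_[P[m,:2]-P[m,:2].mean(0),np.ones(m.sum())]
    k=np.linalg.lstsq(A,P[m,2],rcond=None)[0]; print(n,m.sum(),"slopes deg",np.degrees(k[:2]).round(2),"z",k[2].round(4))
vs,us=[q.ravel() for q in np.mgrid[0:45,290:350]]; P=pts(g,np.c_[us,vs]); m=(P[:,2]>.035)&(P[:,2]<.055)&(P[:,0]<.445); print("key z",np.percentile(P[m,2],[50,90]))
cv2.imwrite("pics/k.png",np.hstack([g["frame"][:240,150:500],tp[120:300,150:470].repeat(1,0)[:180].copy() if 0 else cv2.resize(tp[120:300,150:470],(427,240))]))
```

```text
at [0.6062 0.2094 0.4011] rpy [-179.9    -0.28 -173.64] F [ 0.5 -0.1  0.1] w 0.0005 t 18.4 q6 -2.1
offset [-0.28  0.46] turn -0.04
disc [0.5404 0.2067] [112.9 113.4] bar [0.5107 0.2138] [0.5396 0.2067] [ 32.1 121.9] yaw -174.99 bar z 0.108 disc z 0.0695
tool: disc [[0.0652 0.0044]] bar [[0.0939, 0.0148], [0.066, 0.0046]]
disc 8686 slopes deg [-0.09  0.03] z 0.0694
slab 6476 slopes deg [ 0.04 -0.02] z 0.0388
key z [0.03735557 0.04616269]
```

View pics/k.png

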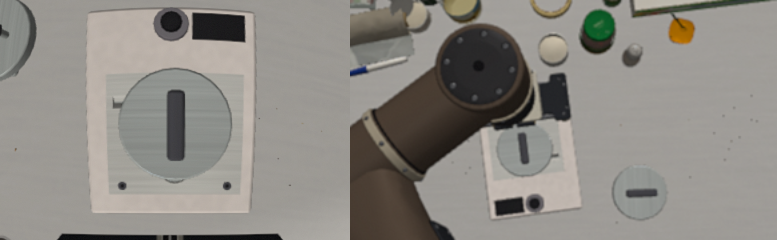

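The weight is still seated and level, at the same centre to 0.1 mm. The key is back up at about 46 mm and the arm is clear, so I'm handing in.

```bash
python3 -c "
from station import *
print(job_done())"
```

```text
the job is handed in; nothing more can be done
None
```

The job is handed in at about 18.5 s of the 72 s allowed. The check weight is on the scale's seats, let go, and the key was pressed and released after that.

- **Weight choice:** I took the one farther to the robot's right, at pixel (433,232) in the top view. The side view showed one foot at about 96°, so I turned the weight 30° to fit the seats.
- **Seating:** I felt down in steps of 0.3 to 1 mm. Light contact came near home height with about 2.7 N of sideways push. I followed that 1 mm until it vanished, then eased the grip and let go.
- **Key:** It reached 17 N and the expected bottom height. It read about 46 mm above the table afterwards, which is its up position.

**Last checks, after the key press:**
- The disc lay level to about 0.1°.
- Its top was 30.6 mm above the slab, against 30.9 mm nominal, and it had not moved since release.
- The arm was clear of everything. The parts of the table in view looked undisturbed; the arm hid some of it, and the ramekin was outside that last picture.

**Readings that disagreed:**
- My automatic outline of the cone and groove differed by up to 3 mm from the hand-picked pixels. I used the hand-picked ones, which the top view confirmed to about 1.5 mm.
- I pressed the key about 3.5 mm off its centre, which is well within its 24 mm top.
- In the last check one of two bar-centre readings was spoiled, and the other agreed with the earlier position.

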